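# Feel for the dust-plugged socket and seat the stop pin

### The arm

A 6-joint arm with a two-finger parallel gripper is mounted at the origin on the work surface. World frame = base frame: x ahead of the robot, y to its left, z up, the work surface at z = 0. Lengths are in m, angles in degrees, forces in N, time in s.
With the tool pointing down it reaches from about 0.3 to 0.85 m from the base axis. Payload 5.4 kg.
Tool frame: the origin (TCP) lies midway between the tips of the shut fingers; the grasp point (between the pads) lies 19 mm behind it; z points along the fingers, y is the direction in which the jaws open and shut (so a half turn about z gives the same grasp; the last joint's range is limited). The gripper opens to 85 mm and grips with 20 to 120 N. Pads are 22 mm wide; open, the fingers measure 114 mm over their backs; the gripper's body (76 mm by 85 mm) begins 54 mm behind the grasp point. The pads swing forward as they close: fully open they stand 13 mm farther back than shut.
Start: joints at [-83.314, 9.076, 91.501, -0, 79.423, -12.038], TCP at [0.185, -0.545, 0.231] pointing down, gripper open.
Joint ranges: [-166.64, 166.64], [-54.1, 131.32], [10.49, 154.53], [-73.88, 253.88], [9.74, 151.15], [-171.62, 171.62]. Speed limits (degrees/s): [147.25, 147.25, 180, 180, 180, 180].

### API

Orientations are given as a 3x3 rotation matrix whose columns are the frame's x, y, z axes.
In Python, from rig import manip gives the robot as it stands.
- The arm moves only by the shell command python3 -m handwheel 'ROWS'. ROWS is JSON, a list of rows, each a list of 7 numbers: the shift along the world's x, y, z in units of 30 mm (1.0 is 30 mm), then the turn, a rotation vector about the world's x, y, z in units of 10 degrees (1.0 is 10 degrees), then the closure, from 0 (fully open) to 1 (shut). A call has 1 to 20 rows; each row is the pose to reach, as a shift and turn from the pose commanded when the call began; what a row does not reach only later rows make up. A row lasts 1/8 s, in which the tool goes at most 62.5 mm and 10.7 degrees, less where a joint would pass 70% of its speed; a pose out of reach is approached as far as the arm can. A call with a gripper value outside its range is refused whole. The fingers move at their own pace and stop on an object; the grip force is fixed at half the most. Time passes only in rows, so rows that repeat a pose let the fingers close. It gives the time, the measured TCP pose, the force and the opening at its end, in the units of the state.
- manip.get_obs(): the state, without advancing time (a new reading comes with each control period).
- manip.snapshot(name): name is "side" or "top" or "wrist"; returns a dict with "frame" (400x640x3 uint8, red, green, blue), "fx", "fy", "cx", "cy" (pixels), "D" ([k1, k2, p1, p2, k3] as OpenCV has them; the pictures are not rectified), "R" (3x3) and "t" (3): a world point X has camera coordinates R X + t; the wrist camera has in their place "hand_eye" (4x4, takes a point from camera to tool coordinates, whose origin is the TCP and whose axes are the flange's). Camera axes: x right, y down, z forward; pixel columns grow to the right and rows downward; lengths in m; the calibration is good to about 2 mm. A picture is of the moment at which its call begins: read the wrist's pose just before it. There is no depth.
- manip.job_done(): hands the job in, once; it reports no verdict.
The state is a dict: "clock": time; "joints": joint angles; "joint_vel": joint speeds; "joint_efforts": joint torques, N m; "ee_pos": TCP position; "tcp_rot": TCP orientation; "contact_force": force on the tool from outside, world axes, zero at the start; "moment": the same for the moment, N m; "width": finger opening in m.
Only numpy, scipy, OpenCV 4.12 (cv2) and the standard library are available. Lean on these libraries where they do the work, as an engineer would, in place of code of your own. Each camera call takes 0.05 s, during which the arm holds its last target.

### The job

Take the red-headed stop pin out of the pin stand and fit it to the drilling fixture: its socket is hidden under a flush dust plug somewhere a little off the middle of the grey pad, so slide the pin's foot lightly over the pad in a widening spiral until it drops in, press it fully home so that its collar sits on the pad, and let go. Be gentle with the pad, and leave the other pins, the shell bowl and the sanding block where they are.

Things in the scene. Friction and masses are not known exactly. Their poses are not given: they have to be found in the camera images.
- pin_red: Stop pin standing in one of the stand's holes: steel shaft 16 mm diameter, 24 mm long (foot tapers to 14.4 mm over the last 3 mm), above it a steel collar 30 mm diameter, 4 mm thick, then a round red grip head 24 mm diameter, 46 mm tall (28 to 74 mm above the foot). About 0.15 kg. Origin: centre of the foot; z up along the pin.
- pin_blue: same shape and size as the red pin but with a blue head; a bystander standing in the pin stand. Origin: centre of its foot, z up along the pin
- pin_yellow: same shape and size as the red pin but with a yellow head; a bystander standing in the pin stand. Origin: centre of its foot, z up along the pin
- stand: Dark wooden pin stand fixed to the table, 60 x 170 x 40 mm (x, y, z), three holes 50 mm apart in a row along its y axis through its centre. Each pin's shaft stands in a hole, collar on the stand's top: raise it 24 mm to free it. Closing the fingers along the stand's x axis keeps clear of the other pins. Origin: centre of its underside.
- fixture: Drilling fixture fixed to the table: wooden frame 174 x 174 mm, 49 mm high, with a square 62 x 62 mm window in its top; in it lies the flat rigid grey pad, 4 mm below the frame's top, 45 mm above the table. The pad hides one blind socket, 17.5 mm diameter, closed by a flush plug of the pad's colour. Origin: centre of its underside; x and y along its sides.
- pad (a point): Centre of the window, on the grey pad's surface; z up, x and y along the window's sides. The socket's centre lies 4 to 9 mm from here, in any direction, different every time and not shown. Its plug slides down under a push of about 3 N (more than the pin's weight) and does not spring back. Fully home: collar on the pad, foot 24 mm below this point.
- shell_bowl: Coconut-shell bowl, 110 mm across, 55 mm tall, a bystander. Origin: centre of its underside.
- sanding_block: Cork sanding block with a red underside, 100 x 60 x 33 mm, a bystander. Origin: centre of its underside.
Not all that is in view belongs to the job. Leave any green look-alike of the pin_red alone. There is more than one size of the stand; the job needs the smaller.

How it is judged (in metres and radians):
On the way:
1. the red pin has been lifted clear of the stand (z of pin_red in the frame of stand above 0.045 m), for 0.1 s.
At the end, for the whole second after the job is handed in: The red pin stands at rest and upright (within 0.1 rad) in the fixture's socket, its foot at least 22.5 mm below the pad's surface (24 mm when fully home) and within 12 mm, along x and along y, of the window's centre; the blue and yellow pins are still down in the stand (z of pin_red in the frame of pad below -0.0225 m and x of pin_red in the frame of pad between -0.012 and 0.012 m and y of pin_red in the frame of pad between -0.012 and 0.012 m and angle between pin_red's own z axis and vertical below 0.1 rad and linear speed of pin_red below 0.01 m/s and z of each of pin_blue, pin_yellow in the frame of stand below 0.022 m); the robot touches nothing.
It fails at once if the red pin is pressed on the fixture with more than 60 N (contact force between pin_red and fixture above 60 N).
It fails at once if another pin, the shell bowl or the sanding block is moved more than 20 mm (distance of any of shell_bowl, sanding_block, pin_blue, pin_yellow from where it was at the start of the episode above 0.02 m).
It also fails if it takes over 67 s, if anything falls off the work surface, if the arm or the gripper's body presses on something with over 40 N, if the wrist force passes 120 N, or if a joint passes its speed limit or range.

## Working session

There is one attempt and no reset: what is moved stays moved. The work goes in short steps, Python scripts to look and compute and a shell command to move; the robot and the scene stay as the last step left them, time stands still between calls to the robot, and variables do not carry over. Pictures are saved under pics/ and viewed, and the job is handed in when it is done.

```bash
ls; mkdir -p pics
python3 - <<'E'
from rig import manip
import cv2,pickle
o=manip.get_obs();print(o)
for n in("top","side","wrist"):
    s=manip.snapshot(n);pickle.dump((o,s),open(f"pics/{n}0.pkl","wb"))
    cv2.imwrite(f"pics/{n}0.png",s["frame"][:,:,::-1])
    print(n,{k:v for k,v in s.items() if k!="frame"})
E
```

```text
pics
{'clock': 0.0, 'joints': array([-8.33132102e+01,  9.11234224e+00,  9.15730154e+01,  3.15464951e-04,
        7.94244838e+01, -1.20376014e+01]), 'joint_vel': array([ 0.1321513 , -0.04876038, -0.02773618, -0.05478616, -0.01732383,
       -0.05547544]), 'joint_efforts': array([-1.06944615e-03, -3.96002662e+01, -3.31427121e+01, -3.68132150e-04,
        8.54255370e-03,  8.93592357e-06]), 'ee_pos': array([ 0.18449533, -0.54395144,  0.23031258]), 'tcp_rot': array([[ 9.47074075e-01,  3.21015029e-01, -2.17854227e-04],
       [ 3.21014847e-01, -9.47072246e-01,  1.90468335e-03],
       [ 4.05108289e-04, -1.87381066e-03, -9.99998162e-01]]), 'contact_force': array([ 0.05517924, -0.3435019 , -0.065893  ]), 'moment': array([-0.01142677, -0.00033097, -0.00022933]), 'width': 0.08526465610877083}
top {'fx': 360.8265891274678, 'fy': 360.8265891274678, 'cx': 317.9200238882602, 'cy': 199.47188913068405, 'D': array([-0.04549441,  0.        ,  0.        ,  0.        ,  0.        ]), 'R': array([[ 0.00840122, -0.99937633, -0.03429816],
       [-0.996805  , -0.00564523, -0.07967384],
       [ 0.07943053,
[... 309 characters left out ...]
213267],
       [-0.2289157 ,  0.59161461, -0.77303929],
       [ 0.24625165, -0.73310281, -0.63397192]]), 't': array([0.42408522, 0.16082273, 1.0089634 ])}
wrist {'fx': 335.02023785984983, 'fy': 335.02023785984983, 'cx': 317.99795578792776, 'cy': 196.33074431825298, 'D': array([-0.03757754,  0.        ,  0.        ,  0.        ,  0.        ]), 'hand_eye': array([[ 6.53499691e-04, -9.59338005e-01, -2.82259040e-01,
         7.22760181e-02],
       [ 9.99999226e-01,  3.28141658e-04,  1.19996306e-03,
        -1.00217496e-04],
       [-1.05854922e-03, -2.82259606e-01,  9.59337477e-01,
        -1.41906366e-01],
       [ 0.00000000e+00,  0.00000000e+00,  0.00000000e+00,
         1.00000000e+00]])}
```

View pics/top0.png

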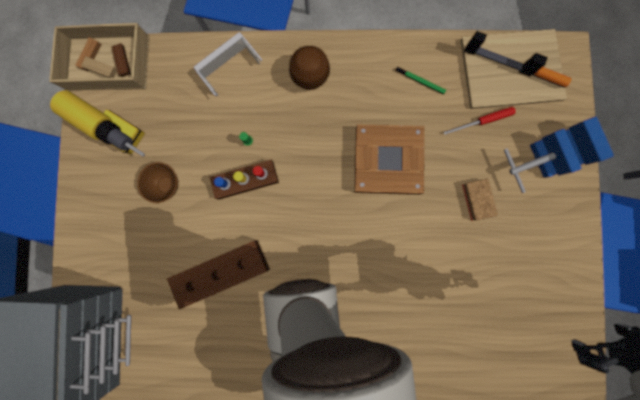

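View pics/side0.png

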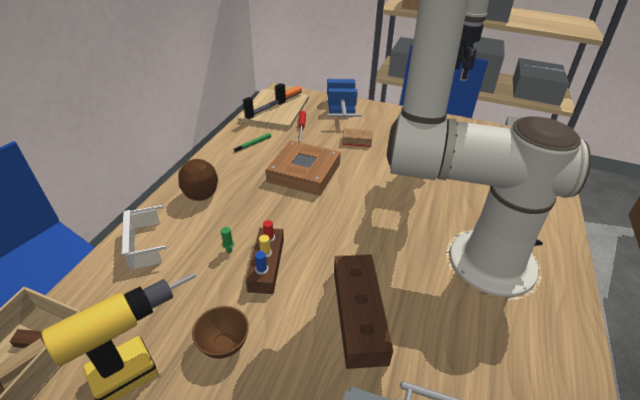

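Top view: the candidates for the pin are the red-headed pin at (259,171) in the small stand, the green look-alike at (245,138), blue at (221,183), yellow at (240,177), and a red screwdriver at (495,116). By the description it's the red head at (259,171). The small stand is at (244,180); the big one, at (218,273), is empty. The fixture is at (390,159).

```bash
cat > h.py <<'E'
import numpy as np,cv2,pickle
def ray(s,uv,o=None):
    K=np.array([[s["fx"],0,s["cx"]],[0,s["fy"],s["cy"]],[0,0,1]])
    p=cv2.undistortPoints(np.array(uv,float).reshape(-1,1,2),K,s["D"]).reshape(-1,2)
    d=np.c_[p,np.ones(len(p))]
    if "R" in s: R=s["R"].T; c=-R@s["t"]
    else:
        T=np.eye(4);T[:3,:3]=o["tcp_rot"];T[:3,3]=o["ee_pos"];T=T@s["hand_eye"];R=T[:3,:3];c=T[:3,3]
    return c,d@R.T
def plane(s,uv,z,o=None):
    c,d=ray(s,uv,o);return c+d*((z-c[2])/d[:,2])[:,None]
def blobs(s,color,box=None,amin=15):
    hsv=cv2.cvtColor(s["frame"],cv2.COLOR_RGB2HSV);H,S,V=[hsv[:,:,i].astype(int) for i in range(3)]
    m={'red':((H<6)|(H>172))&(S>170)&(V>90),'blue':(abs(H-112)<12)&(S>130)&(V>60),'yellow':(abs(H-26)<5)&(S>150)&(V>120),'grey':(S<60)&(V>50)&(V<170)}[color].astype(np.uint8)
    if box is not None:
        k=np.zeros_like(m);k[box[1]:box[3],box[0]:box[2]]=1;m*=k
    n,l,st,ce=cv2.connectedComponentsWithStats(m)
    return [(ce[i],st[i]) for i in range(1,n) if st[i,4]>=amin],l
E
python3 - <<'E'
from h import *
o,s=pickle.load(open("pics/top0.pkl","rb"));o,q=pickle.load(open("pics/side0.pkl","rb"))
def tri(a,b):
    c1,d1=ray(s,a);c2,d2=ray(q,b);d1=d1[0];d2=d2[0]
    A=np.c_[d1,-d2];x=np.linalg.lstsq(A,c2-c1,rcond=None)[0]
    return (c1+d1*x[0]+c2+d2*x[1])/2
for c in('red','blue','yellow'):
    a,_=blobs(s,c,(205,155,280,200));b,_=blobs(q,c,(245,215,280,280))
    for x in a:print(c,'top',x,plane(s,x[0],.075))
    for x in b:print(c,'side',x,plane(q,x[0],.067))
a,_=blobs(s,'grey',(362,130,420,190));
for x in a:print('pad top',x,plane(s,x[0],.045))
a,_=blobs(q,'grey',(285,145,325,175));
for x in a:print('pad side',x,plane(q,x[0],.045))
im=s["frame"][:,:,::-1]
cv2.imwrite("pics/c1.png",np.hstack([cv2.resize(im[125:205,200:285],None,fx=4.5,fy=4.5),cv2.resize(im[120:200,345:430],None,fx=4.5,fy=4.5)]))
E
```

```text
red top (array([257.46153846, 170.69230769]), array([252, 166,  12,  10,  91], dtype=int32)) [[0.53462451 0.16127639 0.075     ]]
red side (array([268.01612903, 228.26612903]), array([263, 221,  10,  18, 124], dtype=int32)) [[0.53565663 0.15391043 0.067     ]]
blue top (array([219.93258427, 182.11235955]), array([214, 178,  13,   9,  89], dtype=int32)) [[0.50552385 0.25583271 0.075     ]]
blue side (array([260.3172043 , 260.74731183]), array([255, 251,  11,  21, 186], dtype=int32)) [[0.50711836 0.25364307 0.067     ]]
yellow top (array([238.76041667, 176.1875    ]), array([233, 171,  12,  11,  96], dtype=int32)) [[0.52063199 0.20830953 0.075     ]]
yellow side (array([264.29299363, 243.17197452]), array([259, 235,  11,  19, 157], dtype=int32)) [[0.52237131 0.20187988 0.067     ]]
pad top (array([389.88909774, 158.03195489]), array([378, 147,  24,  23, 532], dtype=int32)) [[ 0.57327924 -0.17369133  0.045     ]]
pad side (array([303.79904306, 160.03349282]), array([292, 154,  24,  13, 209], dtype=int32)) [[ 0.57410289 -0.1757315   0.045     ]]
```

View pics/c1.png

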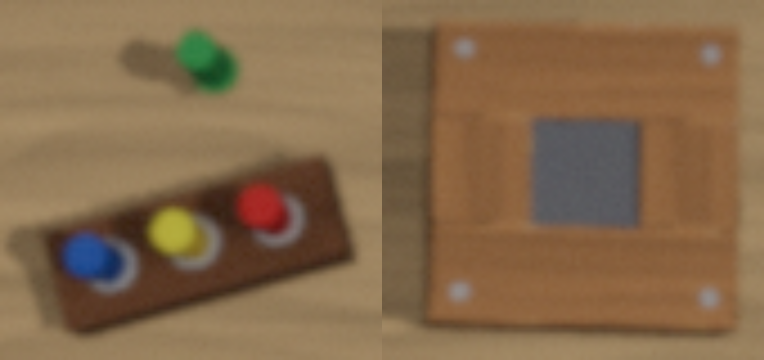

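```bash
python3 -m handwheel '[[6,11.7,0,0,0,4.4,0],[11.7,23.4,-0.3,0,0,8.86,0],[11.7,23.4,-0.3,0,0,8.86,0],[11.7,23.4,-0.3,0,0,8.86,0],[11.7,23.4,-0.3,0,0,8.86,0],[11.7,23.4,-0.3,0,0,8.86,0],[11.7,23.4,-0.3,0,0,8.86,0],[11.7,23.4,-0.3,0,0,8.86,0],[11.7,23.4,-0.3,0,0,8.86,0],[11.7,23.4,-0.3,0,0,8.86,0],[11.7,23.4,-0.3,0,0,8.86,0],[11.7,23.4,-0.3,0,0,8.86,0],[11.7,23.4,-0.3,0,0,8.86,0],[11.7,23.4,-0.3,0,0,8.86,0],[11.7,23.4,-0.3,0,0,8.86,0],[11.7,23.4,-0.3,0,0,8.86,0],[11.7,23.4,-0.3,0,0,8.86,0]]'
python3 - <<'E'
from rig import manip
import cv2,pickle
from h import *
o=manip.get_obs();print(o["ee_pos"],o["tcp_rot"])
s=manip.snapshot("wrist");pickle.dump((o,s),open("pics/w1.pkl","wb"))
cv2.imwrite("pics/w1.png",s["frame"][:,:,::-1])
for c in('red','blue','yellow'):
    for x in blobs(s,c,None,60)[0]:print(c,x,plane(s,x[0],.09,o))
E
```

```text
clock: 2.28
ee_pos: [0.5354, 0.1565, 0.2225]
tcp_rot: [[-0.296, 0.955, 0.0], [0.955, 0.296, -0.0], [-0.0, 0.0, -1.0]]
contact_force: [0.7, 1.0, -0.1]
width: 0.0856
[0.53543356 0.15653811 0.22245481] [[-2.96442975e-01  9.55050542e-01  1.60626516e-04]
 [ 9.55050550e-01  2.96442986e-01 -5.30378630e-05]
 [-9.82704438e-05  1.37683740e-04 -9.99999986e-01]]
red (array([315.12479201, 184.17138103]), array([301, 171,  29,  27, 601], dtype=int32)) [[0.53323565 0.1574333  0.09      ]]
blue (array([317.86323714,  59.4642409 ]), array([303,  43,  31,  35, 797], dtype=int32)) [[0.50614581 0.25233431 0.09      ]]
yellow (array([316.40949555, 124.51186944]), array([302, 110,  30,  30, 674], dtype=int32)) [[0.5196169  0.20508038 0.09      ]]
```

View pics/w1.png

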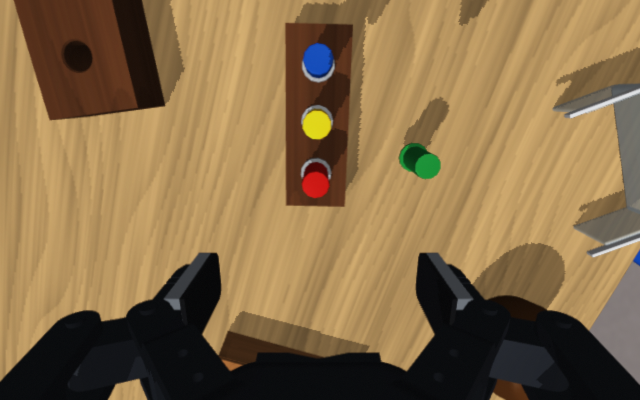

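The wrist view confirms the choice. The red pin is at (315,184), at the end of the small stand, and the green look-alike at (420,162) is outside it and off the approach. Descending, then closing.

```bash
python3 -m handwheel '[[-0.07,0.03,-1.5,0,0,0,0],[-0.07,0.03,-3,0,0,0,0],[-0.07,0.03,-4.2,0,0,0,0],[-0.07,0.03,-5.1,0,0,0,0],[-0.07,0.03,-5.6,0,0,0,0],[-0.07,0.03,-5.6,0,0,0,0],[-0.07,0.03,-5.6,0,0,0,1],[-0.07,0.03,-5.6,0,0,0,1],[-0.07,0.03,-5.6,0,0,0,1],[-0.07,0.03,-5.6,0,0,0,1],[-0.07,0.03,-5.6,0,0,0,1],[-0.07,0.03,-5.6,0,0,0,1]]'
python3 - <<'E'
from rig import manip
import cv2,pickle
from h import *
o=manip.get_obs();print(o["ee_pos"],o["width"],o["contact_force"])
s=manip.snapshot("wrist")
cv2.imwrite("pics/w2.png",s["frame"][:,:,::-1])
E
```

```text
clock: 3.82
ee_pos: [0.5337, 0.1583, 0.0551]
tcp_rot: [[-0.298, 0.955, 0.0], [0.955, 0.298, -0.0], [-0.0, 0.0, -1.0]]
contact_force: [-2.7, -0.3, 4.9]
width: 0.0225
[0.53372304 0.1583479  0.05506777] 0.022532014209009073 [-2.6823938  -0.25935196  4.90199857]
```

View pics/w2.png

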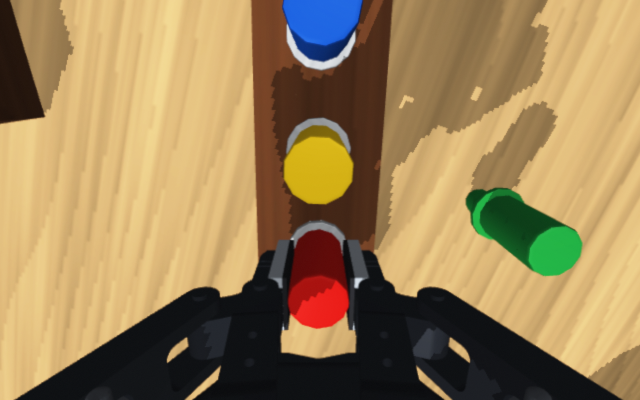

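The red head at (318,280) is between the pads, with an opening of 22.5 mm. Lifting.

```bash
python3 -m handwheel '[[0,0,0.3,0,0,0,1],[0,0,0.7,0,0,0,1],[0,0,1.2,0,0,0,1],[0,0,2,0,0,0,1],[0,0,3,0,0,0,1],[0,0,4,0,0,0,1],[0,0,4,0,0,0,1],[0,0,4,0,0,0,1]]'
python3 - <<'E'
from rig import manip
import cv2,pickle
from h import *
o=manip.get_obs();print(o["ee_pos"],o["width"],o["contact_force"],o["moment"])
s=manip.snapshot("wrist")
cv2.imwrite("pics/w3.png",s["frame"][:,:,::-1])
s=manip.snapshot("side")
cv2.imwrite("pics/s3.png",cv2.resize(s["frame"][130:310,200:360,::-1],None,fx=3,fy=3))
E
```

```text
clock: 4.88
ee_pos: [0.5328, 0.1583, 0.1734]
tcp_rot: [[-0.298, 0.955, -0.001], [0.955, 0.298, -0.0], [0.0, -0.001, -1.0]]
contact_force: [-0.0, 0.4, -1.9]
width: 0.0225
[0.53283067 0.15827978 0.17339118] 0.022487920780964163 [-0.01380674  0.37475295 -1.85590707] [-0.01904164 -0.02278787 -0.02401967]
```

View pics/w3.png

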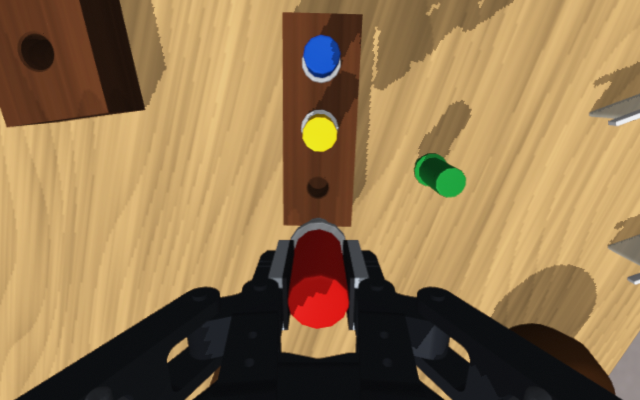

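View pics/s3.png

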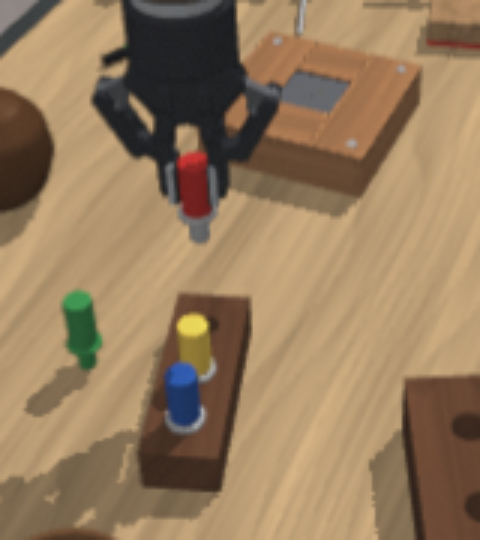

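Pin lifted and vertical, stand hole empty at (317,187), and the blue and yellow pins are undisturbed. Moving over the fixture.

```bash
python3 -m handwheel '[[0.2,-1.2,0,0,0,0,1],[0.3,-2.8,0,0,0,0,1],[0.5,-4.6,0,0,0,0,1],[0.8,-6.4,0,0,0,0,1],[1,-8.2,0,0,0,0,1],[1.2,-9.7,0,0,0,0,1],[1.36,-10.7,0,0,0,0,1],[1.36,-11.1,0,0,0,0,1],[1.36,-11.1,0,0,0,0,1],[1.36,-11.1,0,0,0,0,1],[1.36,-11.1,0,0,0,0,1]]'
python3 - <<'E'
from rig import manip
import cv2,pickle
from h import *
o=manip.get_obs();print(o["ee_pos"],o["width"],o["contact_force"],o["moment"])
s=manip.snapshot("wrist");pickle.dump((o,s),open("pics/w4.pkl","wb"))
cv2.imwrite("pics/w4.png",s["frame"][:,:,::-1])
b,_=blobs(s,'grey',None,500)
for x in b: print(x,plane(s,x[0],.045,o))
E
```

```text
clock: 6.35
ee_pos: [0.5742, -0.1734, 0.1743]
tcp_rot: [[-0.299, 0.954, -0.0], [0.954, 0.299, 0.0], [0.0, -0.0, -1.0]]
contact_force: [0.1, 0.3, -2.4]
width: 0.0225
[ 0.57424244 -0.17340767  0.17426162] 0.022510278824876315 [ 0.13187304  0.30798599 -2.38973839] [ 0.02629751 -0.04482285 -0.00538083]
(array([315.43116329, 190.09996443]), array([ 270,  142,   93,  108, 5622], dtype=int32)) [[ 0.5735483  -0.17650658  0.045     ]]
(array([278.83518519, 262.33888889]), array([269, 240,  21,  49, 540], dtype=int32)) [[ 0.56221322 -0.25059908  0.045     ]]
(array([357.08863198, 261.67244701]), array([348, 240,  21,  49, 519], dtype=int32)) [[ 0.62907509 -0.2289319   0.045     ]]
(array([618.28744841, 351.49623695]), array([ 578,  277,   62,  123, 4119], dtype=int32)) [[ 0.92206069 -0.24740183  0.045     ]]
```

View pics/w4.png

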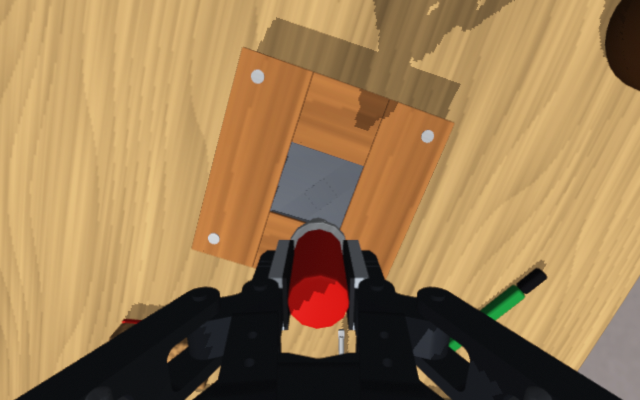

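Run:
```python
from h import *
o,s=pickle.load(open("pics/w4.pkl","rb"))
f=s["frame"][130:240,255:380,::-1]
f=cv2.convertScaleAbs(f,alpha=1.6,beta=-40)
cv2.imwrite("pics/w4z.png",cv2.resize(f,None,fx=5,fy=5,interpolation=cv2.INTER_NEAREST))
```

```text
(no output)
```

View pics/w4z.png

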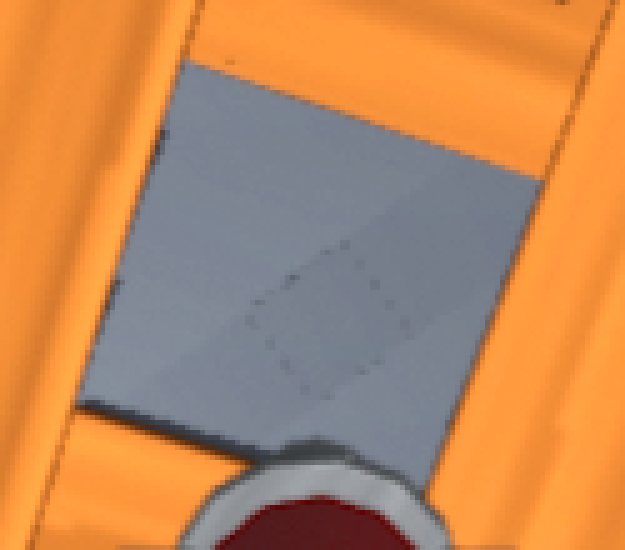

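The zoom shows the pad and a faint square seam near (321,194). I'll follow the prescribed spiral from the window centre, so I need the centre from the corners.

```bash
python3 - <<'E'
from h import *
o,s=pickle.load(open("pics/w4.pkl","rb"))
z=np.array([(188,62),(543,180),(78,405)])/5+[255,130]
for h in(.045,.049):
    P=plane(s,z,h,o);print(P.round(4),(P[1]+P[2])/2, np.linalg.norm(P[0]-P[1]),np.linalg.norm(P[0]-P[2]))
E
python3 -m handwheel '[[-0.02,-0.06,-0.9,0,0,0,1],[-0.02,-0.06,-1.8,0,0,0,1],[-0.02,-0.06,-2.4,0,0,0,1],[-0.02,-0.06,-2.8,0,0,0,1],[-0.02,-0.06,-2.8,0,0,0,1],[-0.02,-0.06,-2.8,0,0,0,1]]'
```

```text
[[ 0.5441 -0.1439  0.045 ]
 [ 0.6052 -0.145   0.045 ]
 [ 0.5425 -0.2057  0.045 ]] [ 0.57385345 -0.17534651  0.045     ] 0.061165953430586305 0.06181284043788724
[[ 0.5442 -0.1433  0.049 ]
 [ 0.6045 -0.1444  0.049 ]
 [ 0.5426 -0.2042  0.049 ]] [ 0.57354436 -0.17430211  0.049     ] 0.06026378373949717 0.06090112946085697
clock: 7.15
ee_pos: [0.5744, -0.1768, 0.0914]
tcp_rot: [[-0.298, 0.955, 0.002], [0.955, 0.298, -0.001], [-0.001, 0.001, -1.0]]
contact_force: [-0.8, 0.9, -0.5]
width: 0.0225
```

```bash
python3 -m handwheel '[[-0.01,0.06,-0.1,0,0,0,1],[-0.01,0.06,-0.14,0,0,0,1],[-0.01,0.06,-0.17,0,0,0,1],[-0.01,0.06,-0.17,0,0,0,1],[-0.01,0.06,-0.17,0,0,0,1]]'
```

```text
clock: 7.78
ee_pos: [0.5734, -0.1747, 0.0853]
tcp_rot: [[-0.298, 0.955, 0.0], [0.955, 0.298, -0.0], [-0.0, 0.0, -1.0]]
contact_force: [-0.3, 0.3, -1.8]
width: 0.0222
```

```bash
python3 -m handwheel '[[0,0,-0.02,0,0,0,1],[0,0,-0.04,0,0,0,1],[0,0,-0.04,0,0,0,1],[0,0,-0.04,0,0,0,1]]'
```

```text
clock: 8.28
ee_pos: [0.5734, -0.1747, 0.0841]
tcp_rot: [[-0.298, 0.955, 0.0], [0.955, 0.298, -0.0], [-0.0, 0.0, -1.0]]
contact_force: [0.0, 0.5, -0.9]
width: 0.0223
```

```bash
python3 -m handwheel '[[0,0,-0.02,0,0,0,1],[0,0,-0.04,0,0,0,1],[0,0,-0.04,0,0,0,1],[0,0,-0.04,0,0,0,1]]'
```

```text
clock: 8.78
ee_pos: [0.5736, -0.1749, 0.0839]
tcp_rot: [[-0.298, 0.955, 0.0], [0.955, 0.298, -0.0], [-0.001, 0.0, -1.0]]
contact_force: [-2.3, 1.1, 6.1]
width: 0.0226
```

Contact is at TCP z ≈ 0.0838, and compliance is about 6 N/mm. I'll work out round-number spiral increments (pitch about 2.2 mm, short calls) and a drop check to run between moves.

```bash
cat > chk.py <<'E'
from rig import manip
import sys
o=manip.get_obs();z=o["ee_pos"][2];f=o["contact_force"]
drop=z<.0830 or f[2]<3.0 or (f[0]**2+f[1]**2)**.5>14
print("CHK",round(o["clock"],2),o["ee_pos"].round(4),f.round(1),"STOP" if drop else "go")
sys.exit(1 if drop else 0)
E
python3 - <<'E'
import numpy as np
p=2.2;th=0.9;P=[(0,0)]
while p*th/2/np.pi<10.2:
    r=p*th/2/np.pi;P.append((r*np.cos(th),r*np.sin(th)));th+=1.7/np.hypot(r,p/2/np.pi)
P=np.array(P)/30
acc=np.zeros(2);out=[]
for i in range(0,len(P)-1,3):
    b=acc.copy();rows=[]
    for q in P[i+1:i+4]:
        d=np.round(q-b,2);rows.append(d)
    acc=b+rows[-1]
    print(i//3,[tuple(map(float,x)) for x in rows], np.round(acc*30,1))
E
```

```text
0 [(0.01, 0.01), (-0.01, -0.05), (0.05, -0.04)] [ 1.5 -1.2]
1 [(0.02, 0.05), (0.0, 0.1), (-0.05, 0.13)] [0.  2.7]
2 [(-0.06, -0.01), (-0.1, -0.05), (-0.11, -0.1)] [-3.3 -0.3]
3 [(0.02, -0.06), (0.06, -0.1), (0.11, -0.12)] [ 0.  -3.9]
4 [(0.06, 0.01), (0.11, 0.04), (0.14, 0.09)] [ 4.2 -1.2]
5 [(0.01, 0.05), (-0.01, 0.11), (-0.04, 0.16)] [3.  3.6]
6 [(-0.04, 0.03), (-0.1, 0.04), (-0.16, 0.04)] [-1.8  4.8]
7 [(-0.05, -0.02), (-0.09, -0.06), (-0.11, -0.11)] [-5.1  1.5]
8 [(-0.01, -0.06), (-0.01, -0.12), (0.02, -0.17)] [-4.5 -3.6]
9 [(0.04, -0.04), (0.09, -0.07), (0.14, -0.08)] [-0.3 -6. ]
10 [(0.06, 0.0), (0.11, 0.02), (0.16, 0.05)] [ 4.5 -4.5]
11 [(0.04, 0.05), (0.06, 0.1), (0.07, 0.16)] [6.6 0.3]
12 [(-0.01, 0.05), (-0.03, 0.11), (-0.06, 0.15)] [4.8 4.8]
13 [(-0.04, 0.04), (-0.09, 0.06), (-0.15, 0.08)] [0.3 7.2]
14 [(-0.05, -0.0), (-0.11, -0.02), (-0.16, -0.04)] [-4.5  6. ]
15 [(-0.04, -0.04), (-0.07, -0.09), (-0.1, -0.14)] [-7.5  1.8]
16 [(-0.01, -0.06), (-0.0, -0.11), (0.01, -0.17)] [-7.2 -3.3]
17 [(0.03, -0.05), (0.07, -0.09), (0.11, -0.13)] [-3.9 -7.2]
18 [(0.05, -0.02), (0.11, -0.03), (0.16, -0.03)] [ 0.9 -8.1]
19 [(0.06, 0.01), (0.11, 0.03), (0.16, 0.06)] [ 5.7 -6.3]
20 [(0.04, 0.04), (0.07, 0.09), (0.09, 0.14)] [ 8.4 -2.1]
21 [(0.01, 0.06), (0.01, 0.11), (0.0, 0.17)] [8.4 3. ]
22 [(-0.02, 0.05), (-0.05, 0.1), (-0.09, 0.14)] [5.7 7.2]
23 [(-0.05, 0.03), (-0.1, 0.05), (-0.16, 0.07)] [0.9 9.3]
24 [(-0.05, 0.0), (-0.11, -0.01), (-0.16, -0.02)] [-3.9  8.7]
25 [(-0.05, -0.03), (-0.1, -0.06), (-0.14, -0.11)] [-8.1  5.4]
26 [(-0.03, -0.04), (-0.05, -0.1), (-0.06, -0.15)] [-9.9  0.9]
27 [(0.0, -0.06), (0.01, -0.12), (0.03, -0.17)] [-9.  -4.2]
28 [(0.02, -0.05), (0.06, -0.1)] [-7.2 -7.2]
```

```bash
python3 -m handwheel '[[0.01,0.01,-0.01,0,0,0,1],[-0.01,-0.05,-0.02,0,0,0,1],[0.05,-0.04,-0.02,0,0,0,1],[0.05,-0.04,-0.02,0,0,0,1]]' | grep nothing; python3 chk.py && python3 -m handwheel '[[0.02,0.05,0,0,0,0,1],[0,0.1,0,0,0,0,1],[-0.05,0.13,0,0,0,0,1],[-0.05,0.13,0,0,0,0,1]]' |grep nothing;  python3 chk.py && python3 -m handwheel '[[-0.06,-0.01,0,0,0,0,1],[-0.1,-0.05,0,0,0,0,1],[-0.11,-0.1,0,0,0,0,1],[-0.11,-0.1,0,0,0,0,1]]' |grep nothing; python3 chk.py
```

```text
CHK 9.28 [ 0.5747 -0.1755  0.0837] [-4.6  2.7 10.2] go
CHK 9.78 [ 0.5747 -0.1735  0.0839] [-0.1 -3.2  5.5] go
CHK 10.28 [ 0.5721 -0.1744  0.0839] [3.1 2.8 7.5] go
```

```bash
python3 -m handwheel '[[0.02,-0.06,0,0,0,0,1],[0.06,-0.1,0,0,0,0,1],[0.11,-0.12,0,0,0,0,1],[0.11,-0.12,0,0,0,0,1]]' >/dev/null; python3 chk.py && python3 -m handwheel '[[0.06,0.01,0,0,0,0,1],[0.11,0.04,0,0,0,0,1],[0.14,0.09,0,0,0,0,1],[0.14,0.09,0,0,0,0,1]]' >/dev/null && python3 chk.py && python3 -m handwheel '[[0.01,0.05,0,0,0,0,1],[-0.01,0.11,0,0,0,0,1],[-0.04,0.16,0,0,0,0,1],[-0.04,0.16,0,0,0,0,1]]' >/dev/null && python3 chk.py && python3 -m handwheel '[[-0.04,0.03,0,0,0,0,1],[-0.1,0.04,0,0,0,0,1],[-0.16,0.04,0,0,0,0,1],[-0.16,0.04,0,0,0,0,1]]' >/dev/null && python3 chk.py && python3 -m handwheel '[[-0.05,-0.02,0,0,0,0,1],[-0.09,-0.06,0,0,0,0,1],[-0.11,-0.11,0,0,0,0,1],[-0.11,-0.11,0,0,0,0,1]]' >/dev/null && python3 chk.py
```

```text
CHK 10.78 [ 0.5731 -0.1762  0.0837] [-5.3  7.7 14.6] go
CHK 11.28 [ 0.5766 -0.1758  0.0834] [-6.9  0.5 11. ] go
CHK 11.78 [ 0.5776 -0.1724  0.0839] [ 0.6 -3.9  7.3] go
CHK 12.28 [ 0.5736 -0.1705  0.084 ] [ 2.6 -0.1  6. ] go
CHK 12.78 [ 0.5703 -0.1725  0.0839] [3.3 2.5 6.8] go
```

```bash
python3 -m handwheel '[[-0.01,-0.06,0,0,0,0,1],[-0.01,-0.12,0,0,0,0,1],[0.02,-0.17,0,0,0,0,1],[0.02,-0.17,0,0,0,0,1]]' >/dev/null; python3 chk.py && python3 -m handwheel '[[0.04,-0.04,0,0,0,0,1],[0.09,-0.07,0,0,0,0,1],[0.14,-0.08,0,0,0,0,1],[0.14,-0.08,0,0,0,0,1]]' >/dev/null && python3 chk.py && python3 -m handwheel '[[0.06,0,0,0,0,0,1],[0.11,0.02,0,0,0,0,1],[0.16,0.05,0,0,0,0,1],[0.16,0.05,0,0,0,0,1]]' >/dev/null && python3 chk.py && python3 -m handwheel '[[0.04,0.05,0,0,0,0,1],[0.06,0.1,0,0,0,0,1],[0.07,0.16,0,0,0,0,1],[0.07,0.16,0,0,0,0,1]]' >/dev/null && python3 chk.py && python3 -m handwheel '[[-0.01,0.05,0,0,0,0,1],[-0.03,0.11,0,0,0,0,1],[-0.06,0.15,0,0,0,0,1],[-0.06,0.15,0,0,0,0,1]]' >/dev/null && python3 chk.py
```

```text
CHK 13.28 [ 0.5698 -0.1764  0.0838] [-0.4  6.9 11.4] go
CHK 13.78 [ 0.5723 -0.1789  0.0837] [-6.7  5.2 15.8] go
CHK 14.28 [ 0.5773 -0.1788  0.082 ] [-0.9 -0.5  1.1] STOP
```

The force fell to 1 N and z is at 0.082: the foot has dropped in. Pressing down carefully.

```bash
python3 -m handwheel '[[0,0,-0.03,0,0,0,1],[0,0,-0.06,0,0,0,1],[0,0,-0.1,0,0,0,1],[0,0,-0.13,0,0,0,1],[0,0,-0.13,0,0,0,1]]'
```

```text
clock: 14.9
ee_pos: [0.5778, -0.1788, 0.078]
tcp_rot: [[-0.298, 0.955, -0.0], [0.955, 0.298, 0.001], [0.001, 0.0, -1.0]]
contact_force: [-0.7, 1.7, 1.6]
width: 0.0227
```

```bash
python3 -m handwheel '[[0,0,-0.06,0,0,0,1],[0,0,-0.12,0,0,0,1],[0,0,-0.18,0,0,0,1],[0,0,-0.24,0,0,0,1],[0,0,-0.3,0,0,0,1],[0,0,-0.36,0,0,0,1],[0,0,-0.4,0,0,0,1],[0,0,-0.4,0,0,0,1]]'; python3 chk.py
```

```text
clock: 15.9
ee_pos: [0.5779, -0.1789, 0.0661]
tcp_rot: [[-0.298, 0.955, 0.0], [0.955, 0.298, 0.0], [0.0, 0.0, -1.0]]
contact_force: [1.2, 4.0, 3.2]
width: 0.0227
CHK 15.9 [ 0.5779 -0.1789  0.0661] [1.2 4.  3.2] STOP
```

Smooth so far. The last 6 mm in small steps, to about 1 mm past the contact height.

```bash
python3 -m handwheel '[[0,0.01,-0.05,0,0,0,1],[0,0.02,-0.1,0,0,0,1],[0,0.02,-0.15,0,0,0,1],[0,0.02,-0.18,0,0,0,1],[0,0.02,-0.2,0,0,0,1],[0,0.02,-0.2,0,0,0,1],[0,0.02,-0.2,0,0,0,1]]'; python3 chk.py
```

```text
clock: 16.77
ee_pos: [0.5779, -0.1787, 0.0602]
tcp_rot: [[-0.298, 0.955, 0.0], [0.955, 0.298, -0.0], [-0.0, 0.0, -1.0]]
contact_force: [0.2, 3.0, 2.9]
width: 0.0224
CHK 16.77 [ 0.5779 -0.1787  0.0602] [0.2 3.  2.9] STOP
```

```bash
python3 -m handwheel '[[0,0,-0.03,0,0,0,1],[0,0,-0.06,0,0,0,1],[0,0,-0.06,0,0,0,1],[0,0,-0.06,0,0,0,1]]'; python3 chk.py
```

```text
clock: 17.27
ee_pos: [0.578, -0.1787, 0.06]
tcp_rot: [[-0.298, 0.955, -0.0], [0.955, 0.298, -0.0], [-0.0, -0.0, -1.0]]
contact_force: [-3.9, 4.8, 12.9]
width: 0.0226
CHK 17.27 [ 0.578  -0.1787  0.06  ] [-3.9  4.8 12.9] STOP
```

A firm stop at z = 0.0600, 24 mm below the pad contact height. A little more push to confirm it's seated.

```bash
python3 -m handwheel '[[0,0,-0.02,0,0,0,1],[0,0,-0.04,0,0,0,1],[0,0,-0.04,0,0,0,1]]'
python3 - <<'E'
from rig import manip
import cv2
s=manip.snapshot("wrist");cv2.imwrite("pics/w5.png",s["frame"][:,:,::-1])
s=manip.snapshot("side");cv2.imwrite("pics/s5.png",cv2.resize(s["frame"][80:210,220:390,::-1],None,fx=4,fy=4))
E
```

```text
clock: 17.65
ee_pos: [0.578, -0.1788, 0.0599]
tcp_rot: [[-0.298, 0.955, -0.0], [0.955, 0.298, -0.0], [-0.0, -0.001, -1.0]]
contact_force: [-8.7, 5.6, 18.6]
width: 0.0224
```

View pics/w5.png

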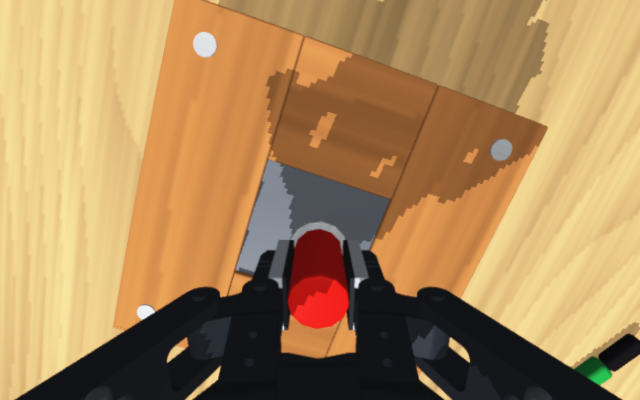

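View pics/s5.png

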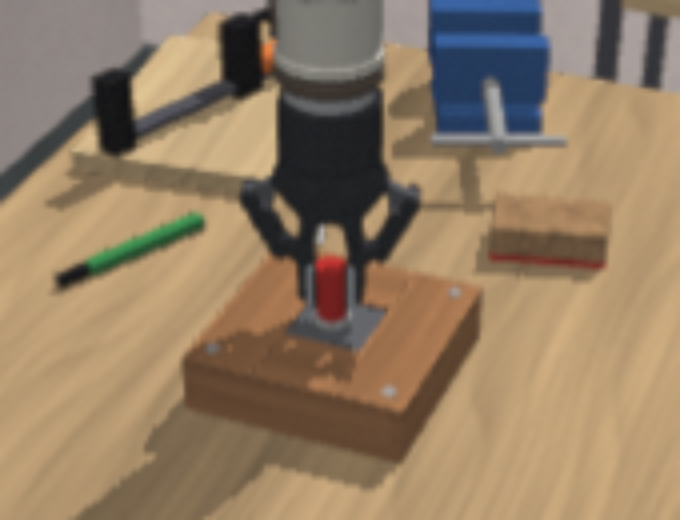

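The pin is upright with its collar on the pad. Wrist view: red head at (318,280), with the window around it. Relieving the push, opening and retreating.

```bash
python3 -m handwheel '[[0,0,0.05,0,0,0,1],[0,0,0.09,0,0,0,1],[0,0,0.09,0,0,0,1],[0,0,0.09,0,0,0,0],[0,0,0.09,0,0,0,0],[0,0,0.09,0,0,0,0],[0,0,0.09,0,0,0,0],[0,0,0.09,0,0,0,0],[0,0,0.09,0,0,0,0]]' && python3 -m handwheel '[[0,0,0.5,0,0,0,0],[0,0,1.2,0,0,0,0],[0,0,2.2,0,0,0,0],[0,0,3.5,0,0,0,0],[0,0,4.5,0,0,0,0],[0,0,4.5,0,0,0,0],[0,0,4.5,0,0,0,0],[0,0,4.5,0,0,0,0]]'
python3 - <<'E'
from rig import manip
import cv2
from h import *
o=manip.get_obs()
s=manip.snapshot("wrist");cv2.imwrite("pics/w6.png",s["frame"][:,:,::-1])
print('wrist',[ (x[0].round(1),x[1],plane(s,x[0],z,o).round(4)) for z in(.095,) for x in blobs(s,'red',None,100)[0]])
s=manip.snapshot("side");cv2.imwrite("pics/s6.png",s["frame"][:,:,::-1])
for c,z in(('blue',.067),('yellow',.067)):
    for x in blobs(s,c,(245,215,280,280))[0]:print(c,x[0],plane(s,x[0],z))
E
```

```text
clock: 18.88
ee_pos: [0.5779, -0.1786, 0.06]
tcp_rot: [[-0.298, 0.955, 0.0], [0.955, 0.298, -0.0], [-0.0, -0.0, -1.0]]
contact_force: [-0.6, 0.4, -0.1]
width: 0.0854
clock: 19.88
ee_pos: [0.577, -0.1781, 0.1934]
tcp_rot: [[-0.298, 0.955, -0.003], [0.955, 0.298, 0.001], [0.002, -0.002, -1.0]]
contact_force: [-0.4, -1.1, 0.5]
width: 0.0857
wrist [(array([318.9, 199.1]), array([304, 185,  31,  30, 719], dtype=int32), array([[ 0.5783, -0.1788,  0.095 ]]))]
blue [260.34615385 261.08241758] [[0.50662489 0.25450465 0.067     ]]
yellow [264.25657895 243.40789474] [[0.52212093 0.20259123 0.067     ]]
```

View pics/w6.png

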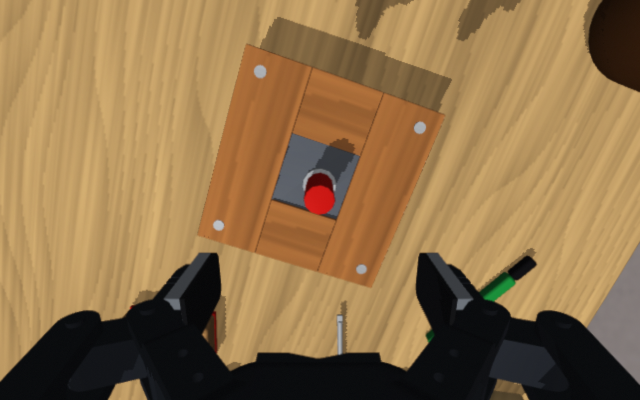

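View pics/s6.png

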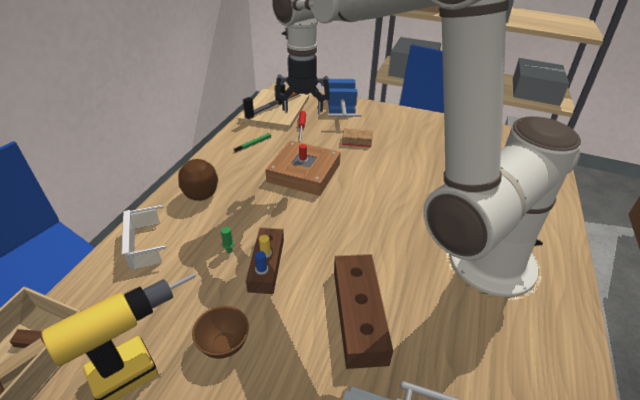

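The pin stands in the pad with its head at (319,199). The head top measures (0.5783, -0.1788), directly over the insertion point, and nothing else has moved.

```bash
python3 -c "
from rig import manip
print(manip.job_done())"
```

```text
the job is handed in; nothing more can be done
None
```

The red stop pin is fitted in the fixture's socket, pressed home and released, and I handed the job in shortly after 20 s on the robot's clock. The hand-in gives no verdict.

**What I did:** I lifted the pin from the small stand and slid it in a spiral from the window centre at about 7–18 N of vertical push. It dropped in about 4 mm in x and −4 mm in y from the centre. The deepest push, about 20 N, brought it to a firm stop 24 mm below the pad contact height.

**Last checks:**
- **Pin:** the head top measures (0.578, −0.179), right above the insertion point, so the pin is upright. The gripper was open, with force readings back to noise level.
- **Bystanders:** the blue pin measures within 1 mm of its first side-view position, as does the yellow. By eye in that view the shell bowl and sanding block are where they were; I did not measure them.

**Disagreements:**
- Friction made the foot trail the commanded spiral by up to about 3 mm, so the path was not exact.
- The wrist camera showed a faint square seam on the pad. I did not use it to steer the search.
- The drop check kept printing STOP during pressing, as expected, because its thresholds only apply to the sliding phase.

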